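Lock off the bench isolator

ROBOT

A 6-joint arm with a two-finger parallel gripper is mounted at the origin on a cart in front of the work surface, level with it; the furniture and walls round the work are solid. World frame = base frame: x ahead of the robot, y to its left, z up, the work surface at z = 0. Lengths are in mm, angles in degrees, forces in N, time in s.
With the tool pointing down it reaches from about 300 to 850 mm from the base axis. Payload 4.2 kg.
Tool frame: the origin (TCP) lies on the mounting face of the last link; the fingertips stand 191 mm ahead of it and the grasp point (between the pads) lies 172 mm ahead of it; z points along the fingers, y is the direction in which the jaws open and shut (so a half turn about z gives the same grasp; the last joint's range is limited). The gripper opens to 91 mm and grips with 3 to 60 N. Pads are 32 mm wide; open, the fingers measure 118 mm over their backs; the gripper's body (76 mm by 178 mm) begins 60 mm behind the grasp point.
Start: joints at [62.853, 18.312, 89.639, -0, 72.044, -1.146], TCP at [252.067, 516.803, 404.776] pointing down, gripper open.
Joint ranges: [-177.97, 177.97], [-48.28, 115.42], [12.27, 149.76], [-77.06, 257.06], [2.81, 150.46], [-146.56, 146.56]. Speed limits (degrees/s): [147.25, 147.25, 180, 180, 180, 180].

INTERFACE

Orientations are given as [roll, pitch, yaw] about the fixed x, y, z axes, in that order (R = Rz(yaw) Ry(pitch) Rx(roll)).
In Python, from workcell import env gives the robot as it stands.
- The arm moves only by the shell command python3 -m handwheel 'ROWS' [FORCE]. ROWS is JSON, a list of rows, each an object with "gripper": the opening in per cent of the stroke, from 0 (shut) to 100 (fully open); "travel": the shift along the tool's x, y, z in m, a list of three; "twist": the turn about the tool's z in rad. In form: [{"gripper": gripper, "travel": [x, y, z], "twist": twist}, ...]. A call has 1 to 5 rows; each row shifts and turns the commanded pose from where the row before left it, along the tool's axes as they then stand; what a row does not reach is not made up. A row lasts 1/12 s, in which the tool goes at most 41.7 mm and 7.16 degrees, less where a joint would pass 70% of its speed; a pose out of reach is approached as far as the arm can. A call with a gripper value outside its range is refused whole. The fingers move at their own pace and stop on an object; FORCE is the grip in N (left out, the last holds). Time passes only in rows, so rows that do not move let the fingers close. It gives the time, the measured TCP pose, the force and the opening at its end, in the units of the state.
- env.state(): the state, without advancing time (a new reading comes with each control period).
- env.grab_frame(name): name is "scene" or "top"; returns a dict with "frame" (384x512x3 uint8, red, green, blue), "intrinsics" (3x3 intrinsics, pixels), "extrinsics" (4x4, takes a point from camera to world coordinates). Camera axes: x right, y down, z forward; pixel columns grow to the right and rows downward; lengths in mm; the calibration is good to about 2 mm. A picture is of the moment at which its call begins. There is no depth.
- env.job_done(): hands the job in, once; it reports no verdict.
Trained networks look in the newest picture that a camera, given by its name, has taken for a name from the list of things; names that differ only in an ending like _2 or _b are one class to them, and where a whole thing is asked for, a point or a joint stands for the part that bears it (a point fixed in the world has none). Each returns a list of dicts, best first, with "confidence" (0 to 1); they miss things now and then, are a little off and sometimes report something else, mostly with a low value. They report only what shows in the picture. A call takes as long as a camera call. They do not tell look-alikes from the thing itself.
- env.trace(camera, thing): "pixels" (384x512 bool, what is visible of it) and "uv" ([column, row] in pixels, amid what is visible of it).
- env.pinpoint(camera, thing): "uv" ([column, row] in pixels: a listed point, or the origin of a listed thing).
The state is a dict: "time_s": time; "qpos": joint angles; "qvel": joint speeds; "effort": joint torques, N m; "ee_pos": TCP position; "ee_rot": TCP orientation; "force": force on the tool from outside, world axes, zero at the start; "torque": the same for the moment, N m; "gripper_width": finger opening in mm.
Only numpy, scipy, OpenCV 4.12 (cv2) and the standard library are available. Lean on these libraries where they do the work, as an engineer would, in place of code of your own. Each camera call takes 0.05 s, during which the arm holds its last target. There are 200 camera calls.

TASK

The bench supply has to be locked off for service. First lift the grey digital angle box off the isolator and set it down (do not drop it) flat on the notebook, beside the pen that lies there; then turn the isolator's red handle a quarter turn from on until it clicks into off, and after that swing the yellow lockout hook fully onto the handle's pin so that its sprung latch snaps shut behind the pin. Leave the pen, the tin, the blue bottle, the cork sanding block and the hex key where they are.

Things in the scene. Friction and masses are not known exactly. Their poses are not given: they have to be found in the camera images.
- isolator: fixed grey steel switch box lying on the bench, 230 (its x) x 170 (its y) x 50 mm; origin at the centre of its underside, z up; its place and yaw vary. On its top face (50 mm up): the red handle, the yellow hook, the angle box in the corner that the handle must sweep through, and a small blue glue bottle
- hub (a point): point on the isolator's top face on the handle's axis, at (0, 40, 50) mm in the isolator's frame; axes as the isolator's. Handle, heights above the top face: hub disc 44 mm wide, 22 mm tall; bar 18 mm wide from 8 to 20 mm up, reaching 97 mm from the axis; on the bar a rib 10 mm wide, 18 to 50 mm from the axis, up to 42 mm tall; the pin near the bar's end
- handle (a joint): angle of the red handle about its upright axis, growing anticlockwise from above; 0 = on (it points along the isolator's -x), 1.57 = off (it points along its -y). An over-centre spring snaps it to the nearer end, changing over half-way (0.785 rad); at most 0.3 N m is needed
- handle_pin (a point): centre of the steel pin on the handle's end: upright, 10 mm thick, 85 mm from the handle's axis, from 20 to 62 mm above the isolator's top (this point is 41 mm above it)
- hook_pivot (a point): point on the isolator's top face on the hook's upright axis, at (90, -45, 50) mm in the isolator's frame; axes as the isolator's. Pivot post 22 mm wide, 44 mm tall. Hook arm 16 mm wide, 24 to 38 mm above the top face; mouth centred 90 mm and outer end 110 mm from the axis; at 0 the mouth opens along the isolator's +y, to the hub
- hook (a joint): angle of the yellow lockout hook about its pivot; 0 = fully home (arm along the isolator's -x, the pin of an off handle in its mouth), growing anticlockwise from above as it swings away. Starts at 0.6 to 1.0, stays where left (0.05 N m friction). Pushed clockwise, it meets the pin with its latch at about 0.37, and the latch springs shut again close to home; up to 0.4 N m on the way
- hook_tab (a point): centre of the top of the black thumb tab that stands on the hook's arm, by which it can be pushed: 58 mm from the pivot, 14 mm along the arm, 6 mm thick, from 36 to 68 mm above the isolator's top; its pushing face (the side away from the pin) lies 8 mm behind the arm's centre line; the tab's middle lies 5 mm behind that line
- latch (a joint): steel latch across the hook's mouth; 0 = shut, up to 1.45 = pushed inward by the entering pin; a light spring shuts it
- angle_box_centre (a point): centre (half-way up) of the loose dark grey digital angle box, 46 (its x) x 66 (its y) x 26 mm, 0.13 kg, z up; it starts on the isolator's top
- angle_box: the same angle box; origin at the centre of its underside
- notebook_top (a point): centre of the top face of the fixed white notebook lying on the bench: 232 (its x) x 163 (its y) mm, top face 10 mm above the bench, z up
- ball_pen: black pen lying on the far part of the notebook, 145 mm long along its y, 12 mm wide, 9 mm high; origin at the middle of its underside. Stays where it is
- red_tin: bystander: tin can with a coloured label, 75 mm wide, 110 mm high, standing on the robot's side of the isolator; origin at the centre of its underside
- glue_blue: bystander: blue bottle 27 mm wide, 60 mm high, standing on the isolator's top; origin at the centre of its underside
- sanding_block: bystander: cork sanding block 52 (x) x 94 (y) x 30 mm; origin at the centre of its underside
- hex_key: bystander: black hex key 31 (x) x 123 (y) x 6 mm; origin at the centre of its underside
Mind the look-alikes: they are no part of the job. There is more than one size of the angle_box; the job needs the smaller.

How it is judged:
By the outcome, as a careful person would: the job done as asked, in the order asked, and still so for the second after the job is handed in, with the robot touching nothing.
It also fails if it takes over 64 s, if anything falls off the work surface, if the arm or the gripper's body presses on something with over 40 N, if the wrist force passes 120 N, or if a joint passes its speed limit or range.

## Working session

There is one attempt and no reset: what is moved stays moved. The work goes in short steps, Python scripts to look and compute and a shell command to move; the robot and the scene stay as the last step left them, time stands still between calls to the robot, and variables do not carry over. Pictures are saved under pics/ and viewed, about 8 in all and at most 12, crops included, and the job is handed in when it is done.

```bash
mkdir -p pics; ls; python3 - <<'E'
from workcell import env
import cv2
print(env.state())
for n in("scene","top"):
    f=env.grab_frame(n); cv2.imwrite(f"pics/{n}0.png",cv2.resize(f["frame"][:,:,::-1],(800,600),interpolation=cv2.INTER_CUBIC))
    print(n,f["intrinsics"].tolist(),f["extrinsics"].round(3).tolist())
    for t in["isolator","hub","handle_pin","hook_pivot","hook_tab","angle_box_centre","notebook_top","ball_pen","red_tin","glue_blue","sanding_block","hex_key"]:
        print(t,[([round(float(x)) for x in d["uv"]],round(float(d["confidence"]),2)) for d in env.pinpoint(n,t)])
E
```

```text
pics
{'time_s': 0.0, 'qpos': array([ 6.28516467e+01,  1.83483898e+01,  8.97069706e+01, -2.57197078e-03,
        7.20419888e+01, -1.14516537e+00]), 'qvel': array([-0.09191421, -0.04359604, -0.00559853,  0.0658651 ,  0.03936855,
       -0.07595901]), 'effort': array([-4.51095202e-04, -4.12480116e+01, -2.31975496e+01,  7.29323085e-02,
        4.56687680e-02, -1.24244866e-04]), 'ee_pos': array([252.00788617, 516.6328209 , 403.94876044]), 'ee_rot': array([-1.79902621e+02,  4.99254137e-04,  1.53997608e+02]), 'force': array([-0.05020749, -0.49384248,  0.18101964]), 'torque': array([-0.03084936,  0.00294934, -0.03990309]), 'gripper_width': 90.97185954336925}
scene [[363.9032089393515, 0.0, 254.31747043203183], [0.0, 363.9032089393515, 193.47498308598495], [0.0, 0.0, 1.0]] [[0.904, -0.285, 0.319, 198.333], [-0.427, -0.571, 0.701, -456.792], [-0.018, -0.77, -0.638, 723.467], [0.0, 0.0, 0.0, 1.0]]
isolator [([304, 261], 0.95)]
hub [([296, 238], 0.77), ([324, 229], 0.59)]
handle_pin [([267, 236], 0.9)]
hook_pivot [([348, 258], 0.97)]
hook_tab [([345, 254], 0.9), ([267, 239], 0.65)]
angle_box_cen
[... 243 characters left out ...]
, 0.61)]
top [[453.2860160842417, 0.0, 252.4082023374724], [0.0, 453.2860160842417, 190.16150778202558], [0.0, 0.0, 1.0]] [[0.014, -0.976, 0.218, 316.721], [-1.0, -0.013, 0.008, 183.349], [-0.005, -0.218, -0.976, 1061.074], [0.0, 0.0, 0.0, 1.0]]
isolator [([320, 193], 0.83)]
hub [([303, 183], 0.66), ([334, 216], 0.52)]
handle_pin [([183, 136], 0.35)]
hook_pivot [([343, 151], 0.69)]
hook_tab [([369, 164], 0.73)]
angle_box_centre [([334, 215], 0.84), ([219, 254], 0.62), ([161, 288], 0.35)]
notebook_top [([182, 163], 0.73)]
ball_pen [([181, 137], 0.68)]
red_tin [([294, 255], 0.97)]
glue_blue [([305, 156], 0.57)]
sanding_block [([161, 254], 0.57)]
hex_key [([179, 165], 0.55), ([158, 288], 0.51)]
```

View pics/scene0.png

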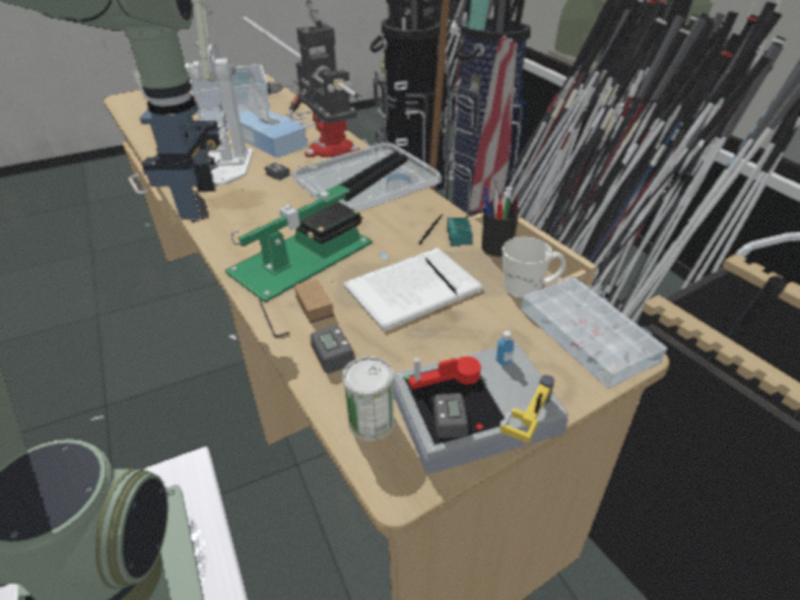

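View pics/top0.png

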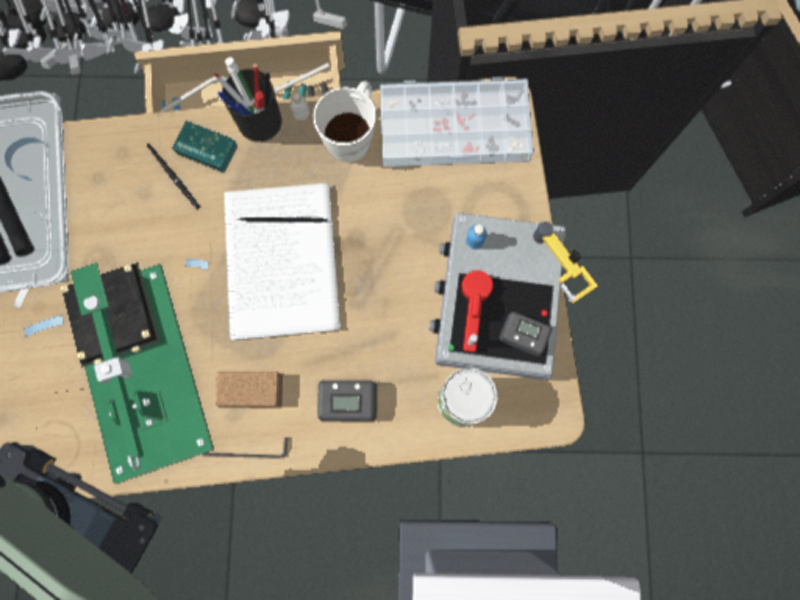

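```bash
cat > h.py <<'E'
from workcell import env
import numpy as np, cv2
from scipy.optimize import least_squares
def cam(n): return env.grab_frame(n)
def ray(f,uv,z):
    K,E=f["intrinsics"],f["extrinsics"]; d=E[:3,:3]@np.linalg.solve(K,[*uv,1]); o=E[:3,3]
    return (o+d*(z-o[2])/d[2])[:2]
def proj(f,p):
    E=f["extrinsics"]; c=E[:3,:3].T@(np.asarray(p,float)-E[:3,3]); q=f["intrinsics"]@c; return q[:2]/q[2]
def rz(a): a=np.radians(a); return np.array([[np.cos(a),-np.sin(a)],[np.sin(a),np.cos(a)]])
E
python3 - <<'E'
from h import *
Z=dict(isolator=0,hub=50,handle_pin=91,hook_pivot=50,hook_tab=118,angle_box_centre=63,notebook_top=10,ball_pen=10,red_tin=0,glue_blue=50,sanding_block=0,hex_key=0)
for n in("top","scene","top","scene"):
    f=cam(n)
    print(n)
    for t,z in Z.items():
        print(t,[(ray(f,d["uv"],z).round(0).tolist(),round(float(d["confidence"]),2)) for d in env.pinpoint(n,t)])
for n in("top","scene"):
    f=cam(n)
    for t,z in(("angle_box_centre",76),("notebook_top",10),("isolator",50),("handle",70),("hook",88),("ball_pen",15)):
        for d in env.trace(n,t)[:2]:
            m=d["pixels"].astype(np.uint8)
            c=max(cv2.findContours(m,0,2)[0],key=cv2.contourArea)[:,0]
            w=np.array([ray(f,p,z) for p in c],np.float32)
            r=cv2.minAreaRect(w)
            print(n,t,round(d["confidence"],2),np.round(r[0]),np.round(r[1]),round(r[2],1), np.round(w[[w[:,0].argmin(),w[:,0].argmax(),w[:,1].argmin(),w[:,1].argmax()]]).tolist())
E
```

```text
top
isolator [([554.0, 30.0], 0.65)]
hub [([560.0, 81.0], 0.87), ([495.0, 9.0], 0.33)]
handle_pin [([469.0, 79.0], 0.93), ([649.0, 356.0], 0.6)]
hook_pivot [([637.0, -26.0], 0.64)]
hook_tab [([596.0, -63.0], 0.63)]
angle_box_centre [([393.0, 260.0], 0.96), ([491.0, 8.0], 0.87)]
notebook_top [([611.0, 373.0], 0.64)]
ball_pen [([682.0, 370.0], 0.63)]
red_tin [([395.0, 91.0], 0.57)]
glue_blue [([626.0, 72.0], 0.51), ([661.0, 363.0], 0.3)]
sanding_block [([399.0, 408.0], 0.94)]
hex_key [([322.0, 405.0], 0.43)]
scene
isolator [([556.0, 33.0], 0.65)]
hub [([549.0, 75.0], 0.57), ([390.0, 359.0], 0.46)]
handle_pin [([465.0, 89.0], 0.59)]
hook_pivot [([637.0, -36.0], 0.65)]
hook_tab [([589.0, -60.0], 0.67)]
angle_box_centre [([487.0, -2.0], 0.95), ([375.0, 211.0], 0.9)]
notebook_top [([609.0, 366.0], 0.79)]
ball_pen []
red_tin [([400.0, 85.0], 0.97)]
glue_blue [([634.0, 74.0], 0.5)]
sanding_block [([403.0, 418.0], 0.74), ([549.0, 27.0], 0.68)]
hex_key [([328.0, 416.0], 0.63)]
top
isolator [([559.0, 30.0], 0.89), ([500.0, -10.0], 0.36)]
hub [([663.0, 366.0], 0.62), ([559.0, 73.0], 0.61)]
handl
[... 2010 characters left out ...]
, [483.0, 32.0]]
scene angle_box_centre 0.74 [376. 198.] [103.  57.] 88.9 [[347.0, 178.0], [405.0, 232.0], [372.0, 147.0], [386.0, 250.0]]
scene notebook_top 0.78 [605. 361.] [240. 173.] 5.7 [[480.0, 417.0], [727.0, 300.0], [502.0, 264.0], [699.0, 457.0]]
scene isolator 0.57 [549.  25.] [215. 256.] 82.9 [[414.0, -56.0], [675.0, 6.0], [611.0, -91.0], [500.0, 139.0]]
scene handle 0.56 [521.  75.] [ 61. 116.] 66.5 [[459.0, 74.0], [580.0, 70.0], [544.0, 35.0], [491.0, 121.0]]
scene hook 0.91 [592. -58.] [131.  44.] 22.9 [[526.0, -67.0], [647.0, -23.0], [547.0, -100.0], [638.0, -15.0]]
scene ball_pen 0.49 [604. 357.] [241. 177.] 5.7 [[480.0, 416.0], [728.0, 291.0], [502.0, 258.0], [702.0, 455.0]]
```

```bash
cat > ov.py <<'E'
from h import *
import sys
def rect(c,a,w,h,z): 
    return [[*(np.array(c)+rz(a)@np.array(p)),z] for p in((-w/2,-h/2),(w/2,-h/2),(w/2,h/2),(-w/2,h/2))]
def draw(f,shapes,pts,x0,y0,w,h,s):
    im=cv2.resize(f["frame"][y0:y0+h,x0:x0+w,::-1],None,fx=s,fy=s,interpolation=cv2.INTER_CUBIC)
    q=lambda p:tuple(np.round((proj(f,p)-[x0,y0]+.5)*s).astype(int).tolist())
    for sh,col in shapes: cv2.polylines(im,[np.array([q(p) for p in sh])],True,col,1,cv2.LINE_AA)
    for p,col in pts: cv2.circle(im,q(p),3,col,1)
    return im
E
python3 - <<'E'
from ov import *
C=np.array([551.5,32]);yaw=-7
P=lambda x,y,z:[*(C+rz(yaw)@np.array([x,y])),z]
G=(0,255,0);M=(255,0,255)
sh=[(rect(C,yaw,230,170,50),G),(rect((488,6),-21.5,46,66,76),M),(rect((609,369),5.5,232,163,10),G)]
pts=[(P(0,40,72),G),(P(-85,40,112),M),(P(90,-45,94),G)]
ims=[]
for n,a in(("top",(155,85,230,190,2)),("scene",(205,150,180,160,2))):
    f=cam(n); ims.append(draw(f,sh,pts,*a)); 
h=max(i.shape[0] for i in ims)
ims=[cv2.copyMakeBorder(i,0,h-i.shape[0],0,0,0) for i in ims]
im=np.hstack(ims); im=im[:, :]; print(im.shape, env.state()["time_s"])
cv2.imwrite("pics/ov1.png",im[:600,:820][:, :800])
E
```

```text
(380, 820, 3) 4.7
```

View pics/ov1.png

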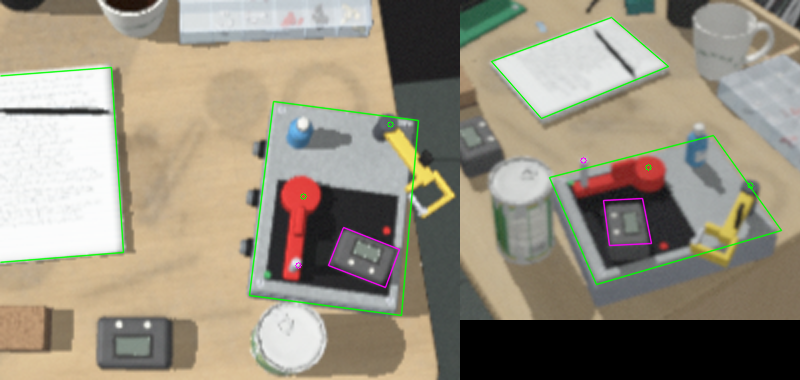

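```bash
R='{"gripper":75,"travel":[-0.029,-0.0238,0],"twist":0}'; python3 -m handwheel '[{"gripper":75,"travel":[-0.029,-0.0238,0],"twist":0},{"gripper":75,"travel":[-0.029,-0.0238,0],"twist":0},{"gripper":75,"travel":[-0.029,-0.0238,0],"twist":0},{"gripper":75,"travel":[-0.029,-0.0238,0],"twist":0},{"gripper":75,"travel":[-0.029,-0.0238,0],"twist":0}]' 20
python3 -m handwheel '[{"gripper":75,"travel":[-0.029,-0.0238,0],"twist":0},{"gripper":75,"travel":[-0.029,-0.0238,0],"twist":0},{"gripper":75,"travel":[-0.029,-0.0238,0],"twist":0},{"gripper":75,"travel":[-0.029,-0.0238,0],"twist":0},{"gripper":75,"travel":[-0.029,-0.0238,0],"twist":0}]' 20
python3 -m handwheel '[{"gripper":75,"travel":[-0.029,-0.0238,0],"twist":0},{"gripper":75,"travel":[-0.029,-0.0238,0],"twist":0},{"gripper":75,"travel":[-0.029,-0.0238,0],"twist":0},{"gripper":75,"travel":[-0.029,-0.0238,0],"twist":0},{"gripper":75,"travel":[-0.029,-0.0238,0],"twist":0}]' 20
python3 -m handwheel '[{"gripper":75,"travel":[0,0,0],"twist":0.124},{"gripper":75,"travel":[0,0,0],"twist":0.124},{"gripper":75,"travel":[0,0,0],"twist":0.124},{"gripper":75,"travel":[0,0,0],"twist":0.124},{"gripper":75,"travel":[0,0,0],"twist":0.124}]' 20
python3 -m handwheel '[{"gripper":75,"travel":[0,0,0],"twist":0.124},{"gripper":75,"travel":[0,0,0],"twist":0.124},{"gripper":75,"travel":[0,0,0],"twist":0.124},{"gripper":75,"travel":[0,0,0],"twist":0.124},{"gripper":75,"travel":[0,0,0],"twist":0.124}]' 20
python3 -m handwheel '[{"gripper":75,"travel":[0,0,0.03],"twist":0.124},{"gripper":75,"travel":[0,0,0.03],"twist":0.124},{"gripper":75,"travel":[0,0,0.0],"twist":0},{"gripper":75,"travel":[0,0,0],"twist":0}]' 20
```

```text
time_s: 5.12
ee_pos: [330.5, 344.7, 404.8]
ee_rot: [180.0, 0.0, 154.0]
force: [0.4, 0.4, 1.4]
gripper_width: 68.2
time_s: 5.53
ee_pos: [408.7, 174.0, 405.1]
ee_rot: [180.0, 0.0, 154.0]
force: [0.2, -0.2, -0.2]
gripper_width: 68.3
time_s: 5.95
ee_pos: [486.9, 3.3, 405.0]
ee_rot: [180.0, 0.0, 154.0]
force: [1.1, 0.5, 0.2]
gripper_width: 68.0
time_s: 6.37
ee_pos: [486.6, 5.0, 404.8]
ee_rot: [180.0, -0.0, 118.1]
force: [0.1, 0.6, -0.2]
gripper_width: 68.2
time_s: 6.78
ee_pos: [486.5, 5.2, 404.8]
ee_rot: [180.0, -0.0, 82.6]
force: [0.7, 0.1, 0.4]
gripper_width: 68.3
time_s: 7.12
ee_pos: [486.3, 5.2, 344.1]
ee_rot: [-179.8, 0.1, 68.9]
force: [0.1, 0.3, -0.1]
gripper_width: 68.2
```

```bash
python3 -m handwheel '[{"gripper":75,"travel":[0,0,0.035],"twist":0},{"gripper":75,"travel":[0,0,0.035],"twist":0},{"gripper":75,"travel":[0,0,0.02],"twist":0},{"gripper":75,"travel":[0,0,0.009],"twist":0},{"gripper":75,"travel":[0,0,0],"twist":0}]' 20
python3 -m handwheel '[{"gripper":20,"travel":[0,0,0],"twist":0},{"gripper":20,"travel":[0,0,0],"twist":0},{"gripper":20,"travel":[0,0,0],"twist":0},{"gripper":20,"travel":[0,0,0],"twist":0}]' 20
python3 -m handwheel '[{"gripper":20,"travel":[0,0,-0.003],"twist":0},{"gripper":20,"travel":[0,0,-0.01],"twist":0},{"gripper":20,"travel":[0,0,-0.02],"twist":0},{"gripper":20,"travel":[0,0,0],"twist":0}]' 20
python3 - <<'E'
from h import *
cv2.imwrite("pics/g1.png",cv2.resize(cam("scene")["frame"][150:310,205:385,::-1],None,fx=3,fy=3))
E
```

```text
time_s: 7.53
ee_pos: [486.9, 5.3, 245.5]
ee_rot: [-179.9, 0.0, 68.8]
force: [1.4, -0.1, 0.3]
gripper_width: 68.4
time_s: 7.87
ee_pos: [487.3, 5.2, 247.3]
ee_rot: [179.8, -0.1, 68.8]
force: [2.4, -0.1, 2.3]
gripper_width: 44.4
time_s: 8.2
ee_pos: [487.5, 5.3, 281.7]
ee_rot: [179.7, -0.1, 68.7]
force: [1.1, 0.4, -1.1]
gripper_width: 44.6
```

View pics/g1.png

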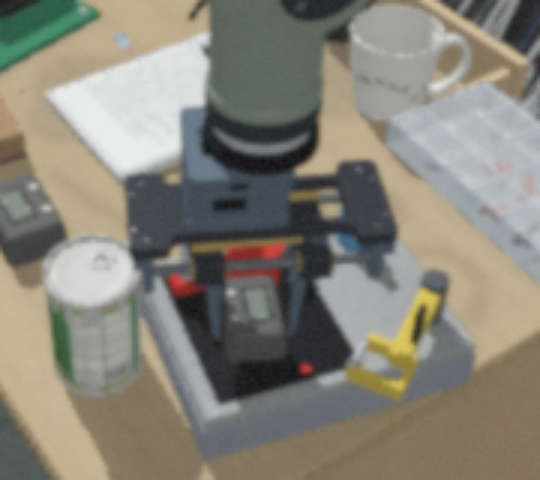

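```bash
python3 -m handwheel '[{"gripper":20,"travel":[0,0,-0.03],"twist":0},{"gripper":20,"travel":[0,0,-0.035],"twist":0},{"gripper":20,"travel":[0.0348,-0.002,0],"twist":0},{"gripper":20,"travel":[0.0348,-0.002,0],"twist":0},{"gripper":20,"travel":[0.0348,-0.002,0],"twist":0}]' 20
python3 -m handwheel '[{"gripper":20,"travel":[0.0348,-0.002,0],"twist":0},{"gripper":20,"travel":[0.0348,-0.002,0],"twist":0},{"gripper":20,"travel":[0.0348,-0.002,0],"twist":0},{"gripper":20,"travel":[0.0348,-0.002,0],"twist":0},{"gripper":20,"travel":[0.0348,-0.002,0],"twist":0}]' 20
python3 -m handwheel '[{"gripper":20,"travel":[0.0348,-0.002,0],"twist":0},{"gripper":20,"travel":[0.0348,-0.002,0],"twist":0},{"gripper":20,"travel":[0.0348,-0.002,0],"twist":0},{"gripper":20,"travel":[0,0,0],"twist":-0.1165},{"gripper":20,"travel":[0,0,0],"twist":-0.1165}]' 20
python3 -m handwheel '[{"gripper":20,"travel":[0,0,0],"twist":-0.1165},{"gripper":20,"travel":[0,0,0],"twist":-0.1165},{"gripper":20,"travel":[0,0,0.035],"twist":0},{"gripper":20,"travel":[0,0,0.035],"twist":0},{"gripper":20,"travel":[0,0,0.035],"twist":0}]' 20
python3 -m handwheel '[{"gripper":20,"travel":[0,0,0.02],"twist":0},{"gripper":20,"travel":[0,0,0],"twist":0},{"gripper":20,"travel":[0,0,0],"twist":0}]' 20
```

```text
time_s: 8.67
ee_pos: [518.8, 105.5, 343.8]
ee_rot: [180.0, -0.0, 68.7]
force: [1.1, -1.2, -1.6]
gripper_width: 44.1
time_s: 9.08
ee_pos: [572.5, 272.2, 342.4]
ee_rot: [-179.9, 0.1, 68.8]
force: [0.2, -0.6, -0.1]
gripper_width: 43.7
time_s: 9.5
ee_pos: [604.8, 372.2, 341.2]
ee_rot: [-179.9, 0.1, 82.6]
force: [-0.6, -0.4, -0.9]
gripper_width: 44.1
time_s: 9.92
ee_pos: [604.4, 369.8, 236.9]
ee_rot: [-180.0, -0.0, 95.5]
force: [-0.3, -0.3, -1.7]
gripper_width: 43.8
time_s: 10.17
ee_pos: [604.5, 369.8, 216.8]
ee_rot: [-179.8, 0.1, 95.4]
force: [0.7, 1.1, -1.5]
gripper_width: 44.0
```

```bash
python3 -m handwheel '[{"gripper":20,"travel":[0,0,0.006],"twist":0},{"gripper":20,"travel":[0,0,0.001],"twist":0},{"gripper":20,"travel":[0,0,0],"twist":0}]' 20
for i in 1; do python3 -m handwheel '[{"gripper":20,"travel":[0,0,0.0015],"twist":0},{"gripper":20,"travel":[0,0,0],"twist":0}]' 20; done
python3 -m handwheel '[{"gripper":20,"travel":[0,0,0.001],"twist":0},{"gripper":20,"travel":[0,0,0],"twist":0}]' 20
python3 -m handwheel '[{"gripper":20,"travel":[0,0,0.001],"twist":0},{"gripper":20,"travel":[0,0,0],"twist":0}]' 20
```

```text
time_s: 10.42
ee_pos: [605.1, 370.2, 213.1]
ee_rot: [179.9, -0.1, 95.4]
force: [0.1, 0.4, -0.5]
gripper_width: 43.9
time_s: 10.58
ee_pos: [604.9, 370.0, 211.1]
ee_rot: [179.9, -0.0, 95.4]
force: [0.3, 0.4, -1.2]
gripper_width: 43.8
time_s: 10.75
ee_pos: [604.8, 370.0, 209.5]
ee_rot: [180.0, -0.0, 95.4]
force: [-0.5, -0.4, -0.5]
gripper_width: 44.0
time_s: 10.92
ee_pos: [604.8, 370.0, 208.1]
ee_rot: [-180.0, 0.0, 95.4]
force: [0.2, -0.0, -2.1]
gripper_width: 43.9
```

```bash
python3 -m handwheel '[{"gripper":20,"travel":[0,0,0.001],"twist":0},{"gripper":20,"travel":[0,0,0],"twist":0}]' 20
python3 -m handwheel '[{"gripper":20,"travel":[0,0,0.001],"twist":0},{"gripper":20,"travel":[0,0,0],"twist":0}]' 20
python3 -m handwheel '[{"gripper":20,"travel":[0,0,0.001],"twist":0},{"gripper":20,"travel":[0,0,0],"twist":0}]' 20
```

```text
time_s: 11.08
ee_pos: [604.8, 370.0, 207.1]
ee_rot: [180.0, -0.0, 95.4]
force: [-0.7, -0.2, -1.5]
gripper_width: 44.1
time_s: 11.25
ee_pos: [604.8, 370.0, 207.0]
ee_rot: [180.0, -0.0, 95.4]
force: [-0.9, -0.5, 4.0]
gripper_width: 43.9
time_s: 11.42
ee_pos: [604.8, 370.0, 207.0]
ee_rot: [180.0, -0.0, 95.4]
force: [-3.4, -1.7, 7.4]
gripper_width: 44.0
```

```bash
python3 -m handwheel '[{"gripper":55,"travel":[0,0,0],"twist":0},{"gripper":66,"travel":[0,0,0],"twist":0},{"gripper":66,"travel":[0,0,0],"twist":0},{"gripper":66,"travel":[0,0,0],"twist":0}]' 20
python3 -m handwheel '[{"gripper":66,"travel":[0,0,-0.01],"twist":0},{"gripper":66,"travel":[0,0,-0.03],"twist":0},{"gripper":66,"travel":[0,0,-0.04],"twist":0},{"gripper":66,"travel":[0,0,-0.04],"twist":0}]' 20
python3 -m handwheel '[{"gripper":0,"travel":[-0.0298,-0.019,0],"twist":0},{"gripper":0,"travel":[-0.0298,-0.019,0],"twist":0},{"gripper":0,"travel":[-0.0298,-0.019,0],"twist":0},{"gripper":0,"travel":[-0.0298,-0.019,0],"twist":0}]' 20
python3 -m handwheel '[{"gripper":0,"travel":[-0.0298,-0.019,0],"twist":0},{"gripper":0,"travel":[-0.0298,-0.019,0],"twist":0},{"gripper":0,"travel":[-0.0298,-0.019,0],"twist":0},{"gripper":0,"travel":[-0.0298,-0.019,0],"twist":0},{"gripper":0,"travel":[0,0,0],"twist":0.115}]' 20
python3 -m handwheel '[{"gripper":0,"travel":[0,0,0],"twist":0.115},{"gripper":0,"travel":[0,0,0],"twist":0.115},{"gripper":0,"travel":[0,0,0],"twist":0.115},{"gripper":0,"travel":[0,0,0],"twist":0.115},{"gripper":0,"travel":[0,0,0],"twist":0.115}]' 20
python3 -m handwheel '[{"gripper":0,"travel":[0,0,0],"twist":0.115},{"gripper":0,"travel":[0,0,0],"twist":0.115},{"gripper":0,"travel":[0,0,0],"twist":0.115},{"gripper":0,"travel":[0,0,0],"twist":0.115},{"gripper":0,"travel":[0,0,0],"twist":0.115}]' 20
python3 - <<'E'
from ov import *
C=np.array([551.5,32]);yaw=-7
G=(0,255,0);M=(255,0,255)
s=env.state(); print(s["ee_pos"],s["ee_rot"])
ims=[]
for n,a in(("top",(155,85,230,190,2)),("scene",(205,150,170,160,2))):
    f=cam(n); ims.append(draw(f,[(rect((605,370),5.5,46,66,36),M)],[],*a))
    for d in env.trace(n,"angle_box")[:3]:
        m=d["pixels"].astype(np.uint8); c=max(cv2.findContours(m,0,2)[0],key=cv2.contourArea)[:,0]
        w=np.array([ray(f,p,36) for p in c],np.float32); r=cv2.minAreaRect(w)
        print(n,round(d["confidence"],2),np.round(r[0]),np.round(r[1]),round(r[2],1))
h=max(i.shape[0] for i in ims)
im=np.hstack([cv2.copyMakeBorder(i,0,h-i.shape[0],0,0,0) for i in ims]); cv2.imwrite("pics/p2.png",im)
E
```

```text
time_s: 11.75
ee_pos: [604.8, 370.0, 204.9]
ee_rot: [-180.0, 0.0, 95.4]
force: [-0.5, -0.3, -0.3]
gripper_width: 60.2
time_s: 12.08
ee_pos: [604.6, 369.8, 326.1]
ee_rot: [-179.9, 0.1, 95.4]
force: [-0.5, 1.2, 0.7]
gripper_width: 59.9
time_s: 12.42
ee_pos: [539.5, 243.0, 326.1]
ee_rot: [179.9, -0.0, 95.5]
force: [0.3, -0.3, 0.1]
gripper_width: 36.4
time_s: 12.83
ee_pos: [472.8, 114.4, 325.7]
ee_rot: [-179.8, 0.2, 88.6]
force: [-0.1, 0.3, -0.2]
gripper_width: 3.5
time_s: 13.25
ee_pos: [476.2, 118.1, 326.0]
ee_rot: [180.0, -0.1, 55.6]
force: [0.5, -0.3, -0.1]
gripper_width: 0.7
time_s: 13.67
ee_pos: [476.2, 118.2, 326.0]
ee_rot: [180.0, -0.1, 22.6]
force: [-0.3, -0.9, -0.5]
gripper_width: 0.4
[476.16231258 118.24488238 325.9704851 ] [ 1.79994331e+02 -6.07358926e-02  2.26358277e+01]
top 0.69 [601. 365.] [52. 66.] 5.0
top 0.67 [391. 258.] [58. 85.] 0.8
scene 0.95 [387. 238.] [107.  61.] 89.4
scene 0.36 [536. 102.] [ 67. 119.] 66.5
```

View pics/p2.png

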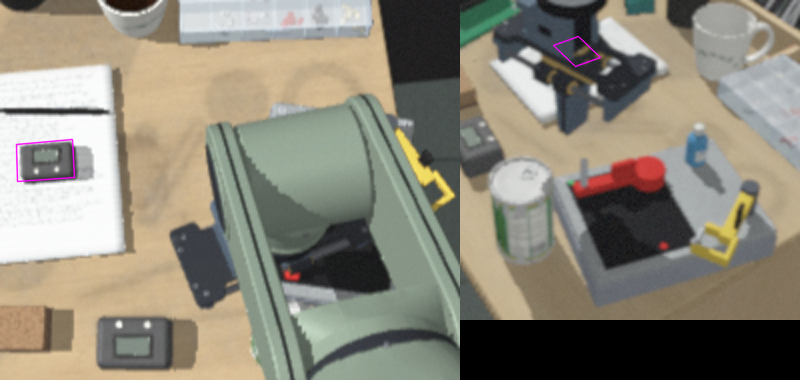

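```bash
python3 - <<'E'
from h import *
C=np.array([551.5,32]);H=C+rz(-7)@np.array([0,40]);yaw=22.6
tx=rz(yaw)@[1,0];ty=-(rz(yaw)@[0,1])
p=np.array([476.2,118.2])
for th in list(range(0,73,9)):
    a=np.radians(173+th);o=np.array([np.cos(a),np.sin(a)]);t=np.array([-o[1],o[0]])
    phi=np.radians(173+th+90)-np.radians(yaw+270)
    q=H+85*o-t*18.5/np.cos(phi); d=q-p; p=q
    print(th,q.round(1),(d@tx).round(1),(d@ty).round(1))
E
python3 -m handwheel '[{"gripper":0,"travel":[0,0,0.03],"twist":0},{"gripper":0,"travel":[0,0,0.023],"twist":0},{"gripper":0,"travel":[0,0,0],"twist":0}]' 20
```

```text
0 [474.6 103.2] -7.2 13.3
9 [470.7  88.5] -9.2 12.1
18 [469.3  74. ] -6.9 12.8
27 [470.2  60. ] -4.6 13.2
36 [473.   46.8] -2.5 13.3
45 [477.6  34.5] -0.5 13.1
54 [483.5  23.4] 1.2 12.5
63 [490.5  13.6] 2.6 11.7
72 [497.7   5.3] 3.5 10.5
time_s: 14.12
ee_pos: [474.5, 117.9, 269.0]
ee_rot: [-179.9, 0.5, 23.1]
force: [-0.1, -0.6, -0.4]
gripper_width: 0.3
```

```bash
python3 -m handwheel '[{"gripper":0,"travel":[-0.007,0.013,0],"twist":0},{"gripper":0,"travel":[-0.009,0.012,0],"twist":0},{"gripper":0,"travel":[-0.007,0.013,0],"twist":0}]' 20
python3 -m handwheel '[{"gripper":0,"travel":[-0.005,0.013,0],"twist":0},{"gripper":0,"travel":[-0.0025,0.013,0],"twist":0}]' 20
python3 -m handwheel '[{"gripper":0,"travel":[0,0.013,0],"twist":0},{"gripper":0,"travel":[0.001,0.0125,0],"twist":0}]' 20
python3 -m handwheel '[{"gripper":0,"travel":[0.0025,0.012,0],"twist":0},{"gripper":0,"travel":[0.0035,0.0105,0],"twist":0},{"gripper":0,"travel":[0,0,0],"twist":0}]' 20
```

```text
time_s: 14.37
ee_pos: [470.9, 75.8, 273.6]
ee_rot: [-179.7, -0.4, 22.9]
force: [4.9, 19.7, -4.7]
gripper_width: 0.4
time_s: 14.53
ee_pos: [474.6, 52.0, 273.8]
ee_rot: [-179.2, -0.8, 22.5]
force: [4.7, 44.3, -7.8]
gripper_width: 0.0
time_s: 14.7
ee_pos: [483.8, 32.7, 273.1]
ee_rot: [-178.4, -0.6, 22.2]
force: [-3.8, 68.5, -5.5]
gripper_width: 0.6
time_s: 14.95
ee_pos: [495.1, 18.3, 271.9]
ee_rot: [-177.5, -0.0, 22.0]
force: [-10.2, 78.0, 4.6]
gripper_width: 0.5
```

```bash
python3 -m handwheel '[{"gripper":0,"travel":[-0.003,-0.012,0],"twist":0},{"gripper":0,"travel":[-0.002,-0.012,0],"twist":0},{"gripper":0,"travel":[0,0,0],"twist":0}]' 20
python3 - <<'E'
from h import *
a=cam("scene")["frame"][180:310,225:385,::-1];print(env.state()["force"])
cv2.imwrite("pics/h3.png",cv2.resize(a,None,fx=4,fy=4,interpolation=cv2.INTER_CUBIC))
E
```

```text
time_s: 15.2
ee_pos: [483.4, 27.5, 273.1]
ee_rot: [-180.0, -0.0, 23.2]
force: [0.4, 1.1, 0.3]
gripper_width: 0.5
[0.23382847 0.19184856 0.16419137]
```

View pics/h3.png

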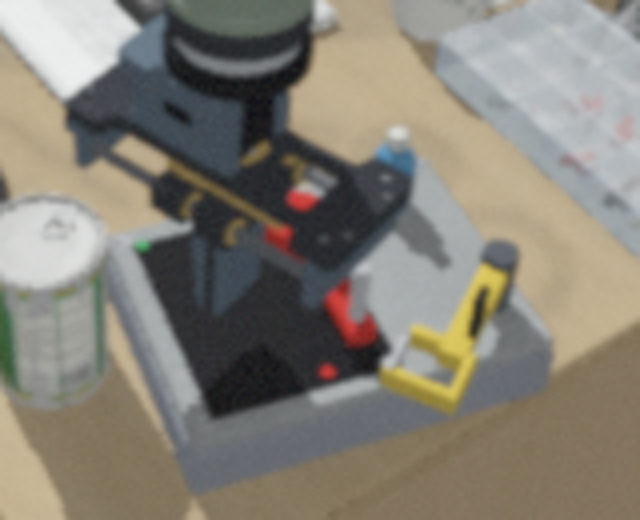

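```bash
python3 -m handwheel '[{"gripper":0,"travel":[-0.01,-0.01,-0.03],"twist":0},{"gripper":0,"travel":[-0.02,-0.02,-0.03],"twist":0},{"gripper":0,"travel":[-0.02,-0.03,-0.015],"twist":0},{"gripper":0,"travel":[-0.02,-0.03,0],"twist":0},{"gripper":0,"travel":[0,0,0],"twist":0}]' 20
python3 - <<'E'
from ov import *
C=np.array([551.5,32]);yaw=-7
P=lambda x,y,z:[*(C+rz(yaw)@np.array([x,y])),z]
G=(0,255,0);M=(255,0,255)
f=cam("scene")
for t,z in(("handle_pin",91),("hook_tab",118),("hub",50),("hook_pivot",50),("glue_blue",50),("red_tin",0),("isolator",0)):
    print(t,[(ray(f,d["uv"],z).round(0).tolist(),round(float(d["confidence"]),2)) for d in env.pinpoint("scene",t)])
bar=[P(-9,40,70),P(9,40,70),P(9,-57,70),P(-9,-57,70)]
im=draw(f,[(rect(C,yaw,230,170,50),G),(bar,G)],[(P(0,-45,112),M),(P(0,-45,70),M),(P(90,-45,94),G)],225,180,160,130,4)
cv2.imwrite("pics/h4.png",im)
E
```

```text
time_s: 15.67
ee_pos: [380.8, 82.1, 348.5]
ee_rot: [-179.9, 0.0, 23.1]
force: [-0.2, -0.8, -1.0]
gripper_width: 0.1
handle_pin [([536.0, -11.0], 0.78), ([380.0, 302.0], 0.26)]
hook_tab [([597.0, -55.0], 0.71), ([374.0, 271.0], 0.48)]
hub [([543.0, 65.0], 0.75), ([332.0, 347.0], 0.47)]
hook_pivot [([630.0, -35.0], 0.89)]
glue_blue [([637.0, 75.0], 0.55)]
red_tin [([399.0, 80.0], 0.59)]
isolator []
```

View pics/h4.png

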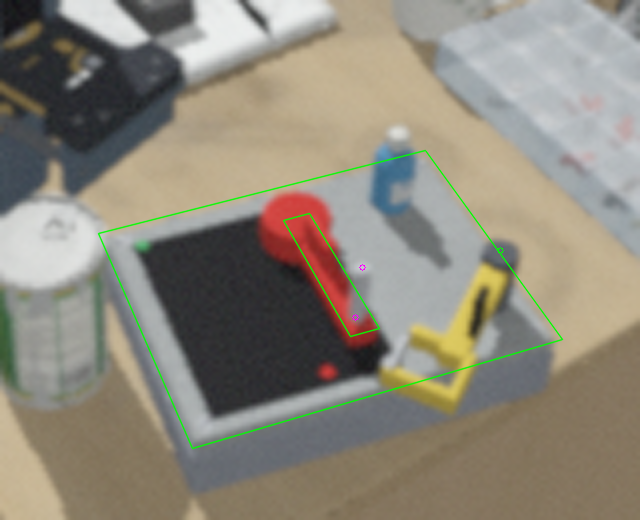

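```bash
python3 -m handwheel '[{"gripper":0,"travel":[0.018,0.0317,0],"twist":0},{"gripper":0,"travel":[0.018,0.0317,0],"twist":0},{"gripper":0,"travel":[0.018,0.0317,0],"twist":0},{"gripper":0,"travel":[0.018,0.0317,0],"twist":0}]' 20
python3 -m handwheel '[{"gripper":0,"travel":[0.018,0.0317,0],"twist":0},{"gripper":0,"travel":[0.018,0.0317,0],"twist":0},{"gripper":0,"travel":[0.018,0.0317,0],"twist":0},{"gripper":0,"travel":[0.018,0.0317,0],"twist":0}]' 20
python3 -m handwheel '[{"gripper":0,"travel":[0,0,0],"twist":0.105},{"gripper":0,"travel":[0,0,0],"twist":0.105},{"gripper":0,"travel":[0,0,0],"twist":0.105},{"gripper":0,"travel":[0,0,0],"twist":0}]' 20
python3 -m handwheel '[{"gripper":0,"travel":[0,0,0.03],"twist":0},{"gripper":0,"travel":[0,0,0.02],"twist":0},{"gripper":0,"travel":[0,0,0.0125],"twist":0},{"gripper":0,"travel":[0,0,0],"twist":0},{"gripper":0,"travel":[0,0,0],"twist":0}]' 20
python3 - <<'E'
from h import *
C=np.array([551.5,32]);Pv=C+rz(-7)@np.array([90,-45])
s=env.state();p=s["ee_pos"][:2];yaw=s["ee_rot"][2];print(s["ee_pos"],yaw,s["force"])
tx=rz(yaw)@[1,0];ty=-(rz(yaw)@[0,1])
for th in [.9,.8,.7,.6,.5,.4,.3,.2,.1,0,-.05]:
    a=np.radians(173)+th;u=np.array([np.cos(a),np.sin(a)]);v=np.array([-u[1],u[0]])
    phi=a+np.pi/2-np.radians(yaw+270)
    q=Pv+58*u+v*(8+13.5/np.cos(phi)+5*abs(np.sin(phi))); d=q-p;p=q
    print(th,q.round(1),(d@tx).round(1),(d@ty).round(1),round(np.degrees(phi)))
E
```

```text
time_s: 16.4
ee_pos: [502.0, -8.6, 346.9]
ee_rot: [-180.0, 0.0, 22.9]
force: [0.1, 1.0, 0.2]
gripper_width: 0.5
time_s: 16.73
ee_pos: [617.8, -97.7, 346.4]
ee_rot: [-180.0, 0.0, 22.9]
force: [0.1, 0.5, 0.2]
gripper_width: 0.5
time_s: 17.07
ee_pos: [616.7, -96.6, 346.2]
ee_rot: [-180.0, 0.1, 4.8]
force: [-0.3, -0.4, -0.2]
gripper_width: 0.5
time_s: 17.48
ee_pos: [616.3, -95.9, 284.1]
ee_rot: [-180.0, 0.1, 5.0]
force: [-0.2, -0.4, 0.5]
gripper_width: 1.0
[616.28856677 -95.87950543 284.05472303] 5.003295986739287 [-0.22570421 -0.41219779  0.47123072]
0.9 [614.2 -84.8] -1.2 -11.2 40
0.8 [607.1 -81.1] -6.7 -4.3 34
0.7 [600.8 -76.8] -5.9 -4.8 28
0.6 [595.1 -72.1] -5.2 -5.2 22
0.5 [590.1 -66.9] -4.5 -5.6 17
0.4 [585.8 -61.4] -3.8 -5.9 11
0.3 [582.2 -55.6] -3.1 -6.1 5
0.2 [579.2 -49.6] -2.4 -6.2 -1
0.1 [576.9 -44.5] -1.9 -5.3 -6
0 [575.  -39.2] -1.4 -5.4 -12
-0.05 [574.2 -36.6] -0.5 -2.7 -15
```

```bash
python3 -m handwheel '[{"gripper":0,"travel":[-0.0012,-0.0112,0],"twist":0},{"gripper":0,"travel":[-0.0067,-0.0043,0],"twist":0},{"gripper":0,"travel":[-0.006,-0.005,0],"twist":0},{"gripper":0,"travel":[-0.005,-0.005,0],"twist":0},{"gripper":0,"travel":[0,0,0],"twist":0}]' 20
python3 -m handwheel '[{"gripper":0,"travel":[-0.0045,-0.0055,0],"twist":0},{"gripper":0,"travel":[-0.004,-0.006,0],"twist":0},{"gripper":0,"travel":[0,0,0],"twist":0}]' 20
python3 -m handwheel '[{"gripper":0,"travel":[-0.003,-0.006,0],"twist":0},{"gripper":0,"travel":[0,0,0],"twist":0}]' 20
```

```text
time_s: 17.9
ee_pos: [593.9, -70.9, 285.5]
ee_rot: [-180.0, 0.0, 5.0]
force: [-0.1, 0.1, 0.7]
gripper_width: 0.7
time_s: 18.15
ee_pos: [584.8, -60.3, 284.9]
ee_rot: [-180.0, 0.0, 4.9]
force: [-0.3, -0.3, -0.6]
gripper_width: 0.8
time_s: 18.32
ee_pos: [582.0, -54.9, 284.9]
ee_rot: [180.0, -0.0, 4.9]
force: [0.2, -1.1, 0.6]
gripper_width: 0.6
```

```bash
python3 -m handwheel '[{"gripper":0,"travel":[-0.0024,-0.006,0],"twist":0},{"gripper":0,"travel":[0,0,0],"twist":0}]' 20
python3 -m handwheel '[{"gripper":0,"travel":[-0.002,-0.0055,0],"twist":0},{"gripper":0,"travel":[0,0,0],"twist":0}]' 20
python3 - <<'E'
from ov import *
f=cam("scene")
for t,z in(("handle_pin",91),("hook_tab",118)):
    print(t,[(ray(f,d["uv"],z).round(0).tolist(),round(float(d["confidence"]),2)) for d in env.pinpoint("scene",t)])
cv2.imwrite("pics/k5.png",draw(f,[],[],225,180,160,130,4))
E
```

```text
time_s: 18.48
ee_pos: [579.5, -49.3, 285.0]
ee_rot: [180.0, -0.1, 4.9]
force: [1.0, -1.1, -0.3]
gripper_width: 0.4
time_s: 18.65
ee_pos: [577.2, -44.2, 285.0]
ee_rot: [180.0, -0.1, 4.9]
force: [1.4, -1.7, 0.3]
gripper_width: 0.3
handle_pin [([544.0, -16.0], 0.73)]
hook_tab [([580.0, -35.0], 0.74), ([308.0, 266.0], 0.44), ([545.0, 243.0], 0.24)]
```

View pics/k5.png

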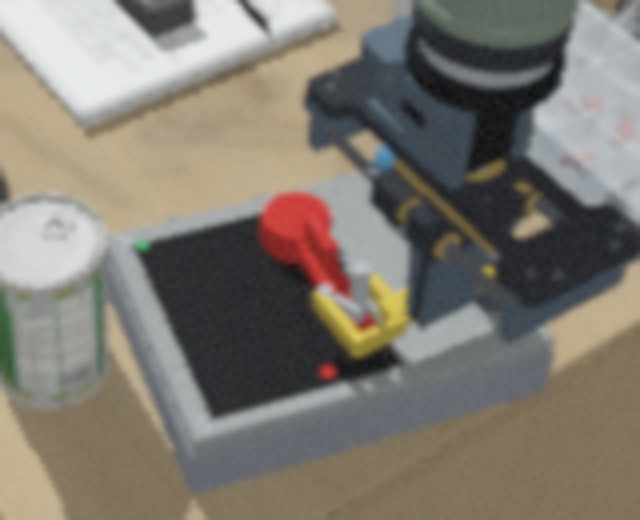

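```bash
python3 -m handwheel '[{"gripper":0,"travel":[-0.0015,-0.004,0],"twist":0},{"gripper":0,"travel":[0,0,0],"twist":0}]' 20
python3 -m handwheel '[{"gripper":0,"travel":[-0.0005,-0.0025,0],"twist":0},{"gripper":0,"travel":[0,0,0],"twist":0}]' 20
python3 -m handwheel '[{"gripper":0,"travel":[-0.0005,-0.0025,0],"twist":0},{"gripper":0,"travel":[0,0,0],"twist":0}]' 20
```

```text
time_s: 18.97
ee_pos: [575.2, -40.5, 284.9]
ee_rot: [180.0, -0.1, 4.9]
force: [3.0, -3.2, 0.6]
gripper_width: 0.7
time_s: 19.13
ee_pos: [573.8, -37.6, 284.5]
ee_rot: [-179.9, 0.1, 4.9]
force: [-0.4, 0.2, 0.3]
gripper_width: 0.5
time_s: 19.3
ee_pos: [573.1, -35.2, 284.4]
ee_rot: [-180.0, 0.1, 4.9]
force: [-0.1, -0.3, -0.1]
gripper_width: 0.6
```

```bash
python3 -m handwheel '[{"gripper":0,"travel":[0,-0.002,0],"twist":0},{"gripper":0,"travel":[0,0,0],"twist":0}]' 20
python3 -m handwheel '[{"gripper":0,"travel":[0,-0.002,0],"twist":0},{"gripper":0,"travel":[0,0,0],"twist":0}]' 20
```

```text
time_s: 19.47
ee_pos: [573.1, -34.2, 284.5]
ee_rot: [179.9, 0.1, 5.0]
force: [-0.2, -5.7, 0.3]
gripper_width: 0.5
time_s: 19.63
ee_pos: [573.0, -33.3, 284.5]
ee_rot: [179.7, 0.1, 5.0]
force: [0.5, -10.4, -0.8]
gripper_width: 0.0
```

Hard stop reached after the snap. I'll back off, rise clear and check from both cameras.

```bash
python3 -m handwheel '[{"gripper":0,"travel":[0,0.012,0],"twist":0},{"gripper":0,"travel":[0,0.025,0],"twist":0},{"gripper":0,"travel":[0,0,-0.035],"twist":0},{"gripper":0,"travel":[0,0,-0.035],"twist":0},{"gripper":0,"travel":[-0.035,0,-0.01],"twist":0}]' 20
python3 -m handwheel '[{"gripper":0,"travel":[-0.04,0,0],"twist":0},{"gripper":0,"travel":[-0.04,0,0],"twist":0},{"gripper":0,"travel":[-0.04,-0.005,0],"twist":0},{"gripper":0,"travel":[-0.03,-0.01,0],"twist":0},{"gripper":0,"travel":[0,0,0],"twist":0}]' 20
python3 -m handwheel '[{"gripper":0,"travel":[0,-0.04,0],"twist":0},{"gripper":0,"travel":[0,-0.04,0],"twist":0},{"gripper":0,"travel":[0,-0.04,0],"twist":0},{"gripper":0,"travel":[0,-0.04,0],"twist":0},{"gripper":0,"travel":[0,-0.04,0],"twist":0}]' 20
python3 -m handwheel '[{"gripper":0,"travel":[0,-0.04,0],"twist":0},{"gripper":0,"travel":[0,-0.04,0],"twist":0},{"gripper":0,"travel":[0,0,0],"twist":0},{"gripper":0,"travel":[0,0,0],"twist":0}]' 20
python3 - <<'E'
from ov import *
f=cam("scene")
C=np.array([551.5,32]);P=lambda x,y,z:[*(C+rz(-7)@np.array([x,y])),z]
for t,z in(("handle_pin",91),("hook_tab",118)):
    print(t,[(ray(f,d["uv"],z).round(0).tolist(),round(float(d["confidence"]),2)) for d in env.pinpoint("scene",t)])
print("expected pin",P(0,-45,0),"tab",P(90-58,-50,0))
a=draw(f,[],[(P(32,-50,118),(0,255,0))],265,200,100,100,4); b=draw(cam("top"),[],[],155,85,230,190,1.7)
h=400; cv2.imwrite("pics/k6.png",np.hstack([a,cv2.copyMakeBorder(b,0,h-b.shape[0],0,0,0)]))
E
```

```text
time_s: 20.05
ee_pos: [546.4, -72.0, 369.5]
ee_rot: [179.9, -0.8, 4.9]
force: [1.8, -0.4, 2.2]
gripper_width: 0.5
time_s: 20.47
ee_pos: [384.7, -68.3, 363.9]
ee_rot: [-179.8, 0.4, 4.9]
force: [-0.2, 0.0, 0.2]
gripper_width: 0.5
time_s: 20.88
ee_pos: [373.1, 131.6, 364.9]
ee_rot: [-179.9, 0.0, 4.9]
force: [1.7, 0.5, 0.9]
gripper_width: 0.3
time_s: 21.22
ee_pos: [366.5, 211.5, 364.5]
ee_rot: [-180.0, 0.1, 5.2]
force: [-1.1, 0.3, 0.1]
gripper_width: 0.5
handle_pin []
hook_tab [([584.0, -14.0], 0.7)]
expected pin [np.float64(546.0158795467684), np.float64(-12.664576823859491), 0] tab [np.float64(577.1680096822649), np.float64(-21.52712657103082), 0]
```

View pics/k6.png

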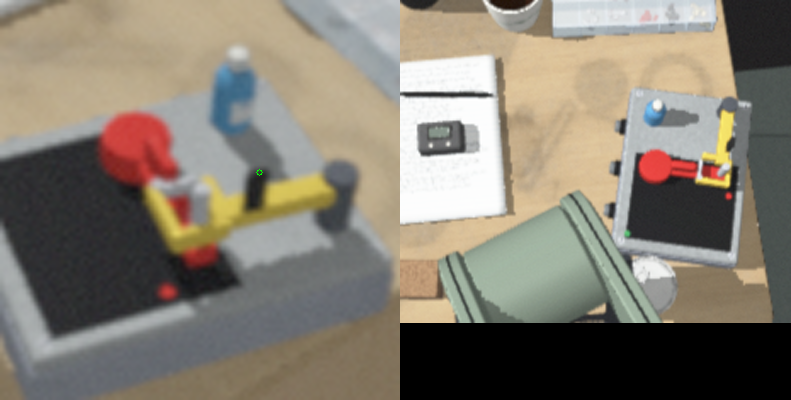

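```bash
python3 -c "
from workcell import env
print(env.job_done(), env.state()['time_s'])"
```

```text
the job is handed in; nothing more can be done
the job is handed in; nothing more can be done
```

The supply is locked off, and I handed the job in at about 21.5 s. One thing did not go as expected: the force while turning the handle was far too high.

- **Angle box:** I lifted the smaller box off the isolator and lowered it until it touched the notebook. I opened the jaws after contact, so it was not dropped. The top camera puts it flat at about (601, 365) mm, with the pen still in place.
- **Handle:** I pushed the pin round with the closed fingers until the handle was off. The picture taken afterwards matches the off direction.
- **Hook:** I pushed it by the tab. The resistance rose to about 4 N, then dropped to zero as the latch snapped shut. I carried on to the home stop, about 10 N. The last pictures show the hook home and the latch across the mouth behind the pin.
- **Other things:** No sign that the tin or the bottle moved. I saw the sanding block only partly, and did not measure it or the hex key again at the end.

**Checks that failed or disagreed:**
- **Force on the handle:** while I turned the handle, the wrist force climbed to about 79 N; 4 N should have been enough. That is under the 120 N wrist limit. I could not find the cause, so I cannot rule out that the gripper body pressed on something with more than 40 N. The force went to zero when I backed off, and I saw no damage.
- **Tab position:** the last network reading of the hook tab was about 10 mm from its expected home position. The network also did not find the pin in that picture. I went by the force drop, the hard stop and the picture.

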